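# Push the silencer into the vacuum manifold's free fitting

## Task

Fit the exhaust silencer to the manifold: take the silencer (the part with the tall, fat, ribbed head) out of the blue parts rack and push its tube into the wide fitting that is still free, until it locks with its flange down on the black collar; then let go. Leave the blanking plug and the hose tail standing in the rack.

Things in the scene. Friction and masses are not known exactly. Their poses are not given: they have to be found in the camera images.
- silencer: Silencer, 90 mm tall, 0.12 kg, upright in a rack hole. Origin: tip of its tube; z up its axis; round. From the tip up: nose 12 to 20 mm across (0-5 mm), bead 20 across (5-12), neck 14 (12-36), steel flange 42 (36-41), ribbed brass head 31 across (41-90, flat top): grip here. Blue rack 45 mm tall, three 27 mm holes in a row, 85 mm apart; the flange rests on its top.
- fitting: Free wide fitting, 42 mm across, 46 tall. Origin: centre of its underside, on a manifold block 50 mm tall; z up. Mouth 34 mm across, narrowing to a 24 bore 8 mm down. Sprung teeth stop the tube 10 mm short of home; push down with 6-15 N to snap past them. Home: silencer origin 10 mm above this one, flange on collar. Beside it, 85 mm apart, any order: a plugged one (20 mm taller) and a narrow one.
- plug: Blanking plug, to be left in the rack: the same steel tube and flange as the silencer, with a low domed brass head 26 mm across; 56 mm tall in all. Origin at the tip of its tube, z up.
- tail: Hose tail, to be left in the rack: the same steel tube and flange as the silencer, with a thin barbed brass stalk 16 mm across; 90 mm tall in all. Origin at the tip of its tube, z up.

How it is judged:
By the outcome, as a careful person would: the job done as asked, in the order asked, and still so for the second after the job is handed in, with the robot touching nothing.
It also fails if it takes over 38 s, if anything falls off the work surface, if the arm or the gripper's body presses on something with over 40 N, if the wrist force passes 120 N, or if a joint passes its speed limit or range.

## Robot

A 6-joint arm with a two-finger parallel gripper is mounted at the origin on the work surface. World frame = base frame: x ahead of the robot, y to its left, z up, the work surface at z = 0. Lengths are in mm, angles in rad, forces in N, time in s.
With the tool pointing down it reaches from about 200 to 875 mm from the base axis. Payload 3.4 kg.
Tool frame: the origin (TCP) lies between the finger pads; the fingertips stand 25 mm ahead of it and the grasp point (between the pads) lies 6 mm ahead of it; z points along the fingers, y is the line along which they close (so a half turn about z gives the same grasp; the last joint's range is limited). The gripper opens to 94 mm and grips with 3 to 60 N. Pads are 16 mm wide; open, the fingers measure 119 mm over their backs; the gripper's body (75 mm by 177 mm) begins 78 mm behind the grasp point.
Start: joints at [-1.461, 0.276, 1.505, -0, 1.361, -0.121], TCP at [131.532, -559.79, 205.593] pointing down, gripper open.
Joint ranges: [-2.89, 2.89], [-0.75, 2.08], [0.22, 2.7], [-1.18, 4.32], [0.11, 2.71], [-2.7, 2.7]. Speed limits (rad/s): [2.57, 2.57, 3.14, 3.14, 3.14, 3.14].

## Interface

Orientations are given as a unit quaternion [x, y, z, w].
In Python, from plant import env gives the robot as it stands. The module is installed in compiled form; this text tells all that it offers.
- The arm moves only by the shell command python3 -m jog 'ROWS' [FORCE]. ROWS is JSON, a list of rows, each an object of numbers: "tx", "ty", "tz": the shift along the world's x, y, z each as a share of 20 mm, from -1 to 1; "wx", "wy", "wz": the turn, a rotation vector about the world's x, y, z each as a share of 90 degrees, from -1 to 1; "jaw": the closure, from 0 (fully open) to 1 (shut). A call has 1 to 20 rows; each row shifts and turns the commanded pose from where the row before left it; what a row does not reach is not made up. A row lasts 1/12 s, in which the tool goes at most 41.7 mm and 7.16 degrees, less where a joint would pass 70% of its speed; a pose out of reach is approached as far as the arm can. A call with a number of a shift or a turn outside -1 to 1 is refused whole. A call with a gripper value outside its range is refused whole. The fingers move at their own pace and stop on an object; FORCE is the grip in N (left out, the last holds). Time passes only in rows, so rows that do not move let the fingers close. It gives the time, the measured TCP pose, the force, the opening and the grip force at its end, in the units of the state.
- env.read_state(): the state, without advancing time (a new reading comes with each control period).
- env.read_camera(name): name is "scene" or "side" or "wrist"; returns a dict with "image" (400x640x3 uint8, red, green, blue), "depth" (400x640 float32, mm along the optical axis (not along the pixel's ray), 0 where there is no reading), "fx", "fy", "cx", "cy" (pixels), "eye" and "orientation" of the camera in the world. Camera axes: x right, y down, z forward; pixel columns grow to the right and rows downward; lengths in mm; the calibration is good to about 2 mm. The wrist camera is an equidistant fisheye: a pixel r from the principal point sees the ray r / f radians off the axis. A picture is of the moment at which its call begins.
- env.finish_job(): hands the job in; it is judged then, once.
The state is a dict: "t": time; "joint_pos": joint angles; "joint_velocities": joint speeds; "effort": joint torques, N m; "eef_pos": TCP position; "tcp_rot": TCP orientation; "wrist_force": force on the tool from outside, world axes, zero at the start; "ft_torque": the same for the moment, N m; "width": opening from 0.0 (shut) to 1.0 (fully open); "grip_force": force on a finger pad.
Only numpy, scipy, OpenCV 4.12 (cv2) and the standard library are available. Lean on these libraries where they do the work, as an engineer would, in place of code of your own. Each camera call takes 0.05 s, during which the arm holds its last target. There are 200 camera calls.

## Working session

There is one attempt and no reset: what is moved stays moved. The work goes in short steps, Python scripts to look and compute and a shell command to move; the robot and the scene stay as the last step left them, time stands still between calls to the robot, and variables do not carry over. Pictures are saved under pics/ and viewed, at most 10 in all, crops included, and the job is handed in when it is done.

```bash
mkdir -p pics
cat > h.py <<'E'
import numpy as np, cv2
from scipy.spatial.transform import Rotation as R
from plant import env
def cam(n):
    c=env.read_camera(n); np.savez(f'{n}.npz',**c); return c
def pts(c):
    # world point per pixel from depth (pinhole)
    v,u=np.indices(c['depth'].shape); d=c['depth']
    p=np.stack([(u-c['cx'])/c['fx']*d,(v-c['cy'])/c['fy']*d,d],-1)
    return p@R.from_quat(c['orientation']).as_matrix().T+np.array(c['eye'])
E
python3 - <<'E'
from h import *
for n in('scene','side'):
    c=cam(n); cv2.imwrite(f'pics/{n}0.png',c['image'][...,::-1]); print(n,c['eye'],c['orientation'],c['fx'],(c['depth']>0).mean())
s=env.read_state();print(s['t'],s['eef_pos'],s['tcp_rot'],s['width'])
E
```

```text
scene [ 963.01136493 -631.04637575  633.36070123] [ 0.85410565  0.23005238 -0.11902935 -0.45101159] 461.0614726036439 0.996
side [369.95472574 640.55957418 782.85470704] [-0.13458875  0.92398946 -0.353677    0.05515362] 427.47506279664753 0.99601171875
0.1 [ 131.46565526 -559.26567587  204.82713432] [ 9.93349441e-01  1.15135874e-01  4.43351121e-06 -7.86696344e-04] 0.9983708433191635
```

View pics/scene0.png

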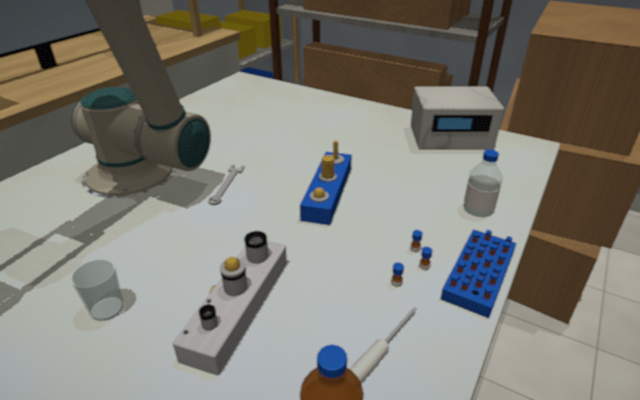

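View pics/side0.png

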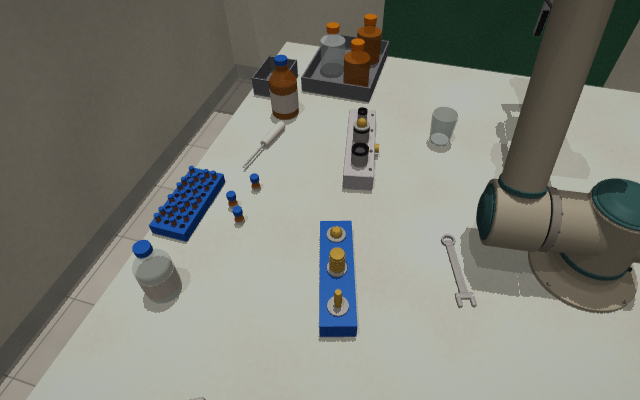

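The scene view shows the rack with plug (319,193), silencer (327,167) and tail (337,150). On the manifold, the free wide fitting is at (256,243), the plugged one at (233,275) and the narrow one at (208,315). The side view agrees: silencer (337,262), free fitting (360,152).

Run:
```python
from h import *
for n,sil,fit in (('scene',(310,145,345,185),(240,225,272,268)),('side',(322,242,352,280),(345,138,376,170))):
    c=dict(np.load(n+'.npz')); P=pts(c); hsv=cv2.cvtColor(c['image'],cv2.COLOR_RGB2HSV)
    def sub(b): return P[b[1]:b[3],b[0]:b[2]].reshape(-1,3), hsv[b[1]:b[3],b[0]:b[2]].reshape(-1,3)
    p,h=sub(sil); br=(h[:,0]>12)&(h[:,0]<32)&(h[:,1]>120)
    t=p[br&(p[:,2]>96)]; print(n,'sil top',len(t),t.min(0),t.max(0),cv2.minEnclosingCircle(t[:,:2].astype(np.float32)))
    b=p[br&(p[:,2]>60)&(p[:,2]<92)]
    def fitc(q):
        A=np.c_[2*q[:,:2],np.ones(len(q))]; s=np.linalg.lstsq(A,(q[:,:2]**2).sum(1),rcond=None)[0]; return s[:2],np.sqrt(s[2]+s[:2]@s[:2])
    print(' sil side fit',len(b),fitc(b))
    p,h=sub(fit); t=p[(p[:,2]>92)&(p[:,2]<101)]
    print(' fit top',len(t),t[:,2].mean(),cv2.minEnclosingCircle(t[:,:2].astype(np.float32)),fitc(t))
    bl=(hsv[...,0]>105)&(hsv[...,0]<125)&(hsv[...,1]>180)&(abs(P[...,2]-45)<4)&(abs(P[...,0]-P[(sil[1]+sil[3])//2,(sil[0]+sil[2])//2,0])<160)
    q=P[bl][:,:2].astype(np.float32); q=q[np.linalg.norm(q-np.median(q,0),axis=1)<160]
    print(' rack',len(q),cv2.minAreaRect(q))
    m=(abs(P[...,2]-50)<3)&(hsv[...,1]<60); m[:, :170]=0; m[:220 if n=='scene' else 105]=0; m[360 if n=='scene' else 190:]=0; m[:,300 if n=='scene' else 380:]=0
    print(' block',m.sum(),cv2.minAreaRect(P[m][:,:2].astype(np.float32)))
```

```text
scene sil top 60 [484.64432183 162.18130963  96.2317836 ] [506.75931667 192.70820645 101.13645735] ((493.282470703125, 177.44476318359375), 15.380505561828613)
 sil side fit 149 (array([472.96619743, 207.27088178]), np.float64(48.33418680404013))
 fit top 204 95.51604738636841 ((538.8657836914062, -162.0808868408203), 51.63306427001953) (array([ 530.68210994, -155.1832021 ]), np.float64(28.799180937528355))
 rack 780 ((497.0467529296875, 173.66598510742188), (65.36672973632812, 242.7451934814453), 16.819805145263672)
 block 3517 ((540.7484130859375, -219.6219024658203), (76.36803436279297, 270.8024597167969), 11.24329662322998)
side sil top 152 [369.95472574 167.10116927  96.30540266] [505.19317576 640.55957418 782.85470704] ((435.5821838378906, 404.6686706542969), 244.8500213623047)
 sil side fit 135 (array([492.46336198, 179.86883681]), np.float64(14.484236374726185))
 fit top 111 95.90398274666445 ((524.4066162109375, -134.01837158203125), 21.868207931518555) (array([ 523.00410427, -133.75537772]), np.float64(18.437527705978116))
 rack 2290 ((492.0105895996094, 178.98764038085938), (68.28715515136719, 251.46182250976562), 17.285139083862305)
 block 1066 ((734.0950927734375, -173.31207275390625), (492.73187255859375, 298.3221740722656), 16.361602783203125)
```

```bash
python3 -m jog '[{"tx":0.9,"ty":1,"tz":0.2,"wz":0.05,"jaw":0},{"tx":0.9,"ty":1,"tz":0.2,"wz":0.05,"jaw":0},{"tx":0.9,"ty":1,"tz":0.2,"wz":0.05,"jaw":0},{"tx":0.9,"ty":1,"tz":0.2,"wz":0.05,"jaw":0},{"tx":0.9,"ty":1,"tz":0.2,"wz":0.05,"jaw":0},{"tx":0.9,"ty":1,"tz":0.2,"wz":0.05,"jaw":0},{"tx":0.9,"ty":1,"tz":0.2,"wz":0.05,"jaw":0},{"tx":0.9,"ty":1,"tz":0.2,"wz":0.05,"jaw":0},{"tx":0.9,"ty":1,"tz":0.2,"wz":0.05,"jaw":0},{"tx":0.9,"ty":1,"tz":0.2,"wz":0.05,"jaw":0},{"tx":0.9,"ty":1,"tz":0.2,"wz":0.05,"jaw":0},{"tx":0.9,"ty":1,"tz":0.2,"wz":0.05,"jaw":0},{"tx":0.9,"ty":1,"tz":0.2,"wz":0.05,"jaw":0},{"tx":0.9,"ty":1,"tz":0.2,"wz":0.05,"jaw":0},{"tx":0.9,"ty":1,"tz":0.2,"wz":0.05,"jaw":0},{"tx":0.9,"ty":1,"tz":0.2,"wz":0.05,"jaw":0},{"tx":0.9,"ty":1,"tz":0.2,"wz":0.05,"jaw":0},{"tx":0.9,"ty":1,"tz":0.2,"wz":0.05,"jaw":0},{"tx":0.9,"ty":1,"tz":0.2,"wz":0.05,"jaw":0},{"tx":0.9,"ty":1,"tz":0.2,"wz":0.05,"jaw":0}]' 20
python3 - <<'E'
from h import *
c=cam('wrist'); cv2.imwrite('pics/w1.png',c['image'][...,::-1]); print(c['eye'],c['orientation'],c['fx'],c['cx'],c['cy'],(c['depth']>0).mean())
s=env.read_state();print(s['t'],s['eef_pos'],s['tcp_rot'],s['joint_pos'])
E
```

```text
[ 195.42053018 -543.91808164  383.72857235] [ 0.77880818 -0.61654459 -0.07255754  0.0898108 ] 309.70691628693146 318.90611160109756 197.63562786656064 0.9075234375
0.15 [ 131.4704948  -559.35777043  204.9198101 ] [ 9.93351928e-01  1.15115164e-01 -5.65291334e-06 -6.67870346e-04] [-1.46101043e+00  2.76450830e-01  1.50579967e+00 -1.91878106e-05
  1.36067781e+00 -1.20952004e-01]$[0]: bad value
```

View pics/w1.png

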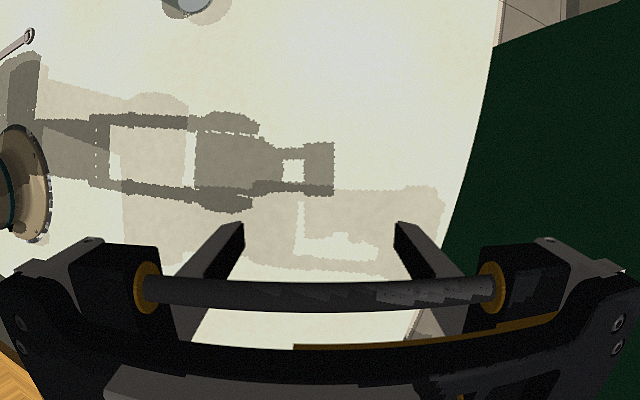

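The jog was refused, so the wrist view shows only bare table, shadows and the fingers (tips near (235,230) and (405,230)). I'll try all seven keys.

```bash
python3 -m jog '[{"tx":0.9,"ty":1.0,"tz":0.2,"wx":0.0,"wy":0.0,"wz":0.05,"jaw":0.0}]' 20; echo; python3 -m jog '[{"tx":0.9,"ty":1.0,"tz":0.2,"wz":0.05}]'
```

```text
t: 0.23
eef_pos: [147.3, -542.2, 208.1]
tcp_rot: [0.988, 0.153, -0.001, 0.0]
wrist_force: [0.7, -0.4, 0.7]
width: 1.0
grip_force: 0.0
$[0]: bad value
```

All keys are required.

```bash
python3 -m jog '[{"tx":0.9,"ty":1,"tz":0.2,"wx":0,"wy":0,"wz":0.05,"jaw":0},{"tx":0.9,"ty":1,"tz":0.2,"wx":0,"wy":0,"wz":0.05,"jaw":0},{"tx":0.9,"ty":1,"tz":0.2,"wx":0,"wy":0,"wz":0.05,"jaw":0},{"tx":0.9,"ty":1,"tz":0.2,"wx":0,"wy":0,"wz":0.05,"jaw":0},{"tx":0.9,"ty":1,"tz":0.2,"wx":0,"wy":0,"wz":0.05,"jaw":0},{"tx":0.9,"ty":1,"tz":0.2,"wx":0,"wy":0,"wz":0.05,"jaw":0},{"tx":0.9,"ty":1,"tz":0.2,"wx":0,"wy":0,"wz":0.05,"jaw":0},{"tx":0.9,"ty":1,"tz":0.2,"wx":0,"wy":0,"wz":0.05,"jaw":0},{"tx":0.9,"ty":1,"tz":0.2,"wx":0,"wy":0,"wz":0.05,"jaw":0},{"tx":0.9,"ty":1,"tz":0.2,"wx":0,"wy":0,"wz":0.05,"jaw":0},{"tx":0.9,"ty":1,"tz":0.2,"wx":0,"wy":0,"wz":0.05,"jaw":0},{"tx":0.9,"ty":1,"tz":0.2,"wx":0,"wy":0,"wz":0.05,"jaw":0},{"tx":0.9,"ty":1,"tz":0.2,"wx":0,"wy":0,"wz":0.05,"jaw":0},{"tx":0.9,"ty":1,"tz":0.2,"wx":0,"wy":0,"wz":0.05,"jaw":0},{"tx":0.9,"ty":1,"tz":0.2,"wx":0,"wy":0,"wz":0.05,"jaw":0},{"tx":0.9,"ty":1,"tz":0.2,"wx":0,"wy":0,"wz":0.05,"jaw":0},{"tx":0.9,"ty":1,"tz":0.2,"wx":0,"wy":0,"wz":0.05,"jaw":0},{"tx":0.9,"ty":1,"tz":0.2,"wx":0,"wy":0,"wz":0.05,"jaw":0}]'
python3 - <<'E'
from h import *
c=cam('wrist'); cv2.imwrite('pics/w2.png',c['image'][...,::-1]); print(c['eye'],c['orientation'])
s=env.read_state();print(s['t'],s['eef_pos'],s['tcp_rot'],s['joint_pos'])
E
```

```text
t: 1.73
eef_pos: [474.1, -178.5, 281.6]
tcp_rot: [0.65, 0.76, -0.0, -0.0]
wrist_force: [0.2, -0.3, 0.6]
width: 1.002
grip_force: 0.0
[ 463.21486733 -112.61948805  460.48523578] [0.99028112 0.07775228 0.00908799 0.11495777]
1.7833 [ 477.64587473 -175.19143887  282.24530007] [6.47664927e-01 7.61919622e-01 2.89004567e-03 5.27597865e-04] [-0.49258664  0.13801405  1.49877699  0.00544148  1.50255516 -0.65470912]
```

View pics/w2.png

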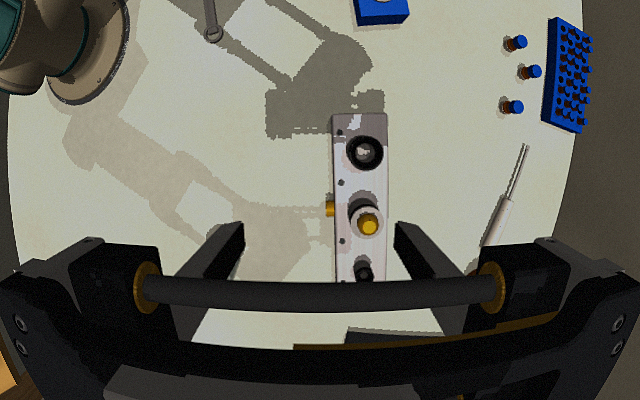

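Wrist view: free wide fitting at (364,152), mouth clear, plugged at (367,220), narrow at (363,272); block runs roughly along the image's vertical, nicely across the finger line.

```bash
cat >> h.py <<'E'
def ray(c,uv):
    uv=np.atleast_2d(np.array(uv,float)); d=(uv-[c['cx'],c['cy']]); th=np.hypot(d[:,0]/c['fx'],d[:,1]/c['fy'])
    n=d/np.linalg.norm(d,axis=1,keepdims=True); r=np.c_[n*np.sin(th)[:,None],np.cos(th)]
    return r@R.from_quat(c['orientation']).as_matrix().T
def onz(c,uv,z):
    r=ray(c,uv); return np.array(c['eye'])+r*((z-c['eye'][2])/r[:,2])[:,None]
def wpts(c):
    v,u=np.indices(c['depth'].shape); r=ray(c,np.c_[u.ravel(),v.ravel()])
    f=R.from_quat(c['orientation']).as_matrix()[:,2]
    return (np.array(c['eye'])+r*(c['depth'].ravel()/(r@f))[:,None]).reshape(*u.shape,3)
def fitc(q):
    A=np.c_[2*q[:,:2],np.ones(len(q))]; s=np.linalg.lstsq(A,(q[:,:2]**2).sum(1),rcond=None)[0]; return s[:2],np.sqrt(s[2]+s[:2]@s[:2])
E
python3 - <<'E'
from h import *
c=dict(np.load('wrist.npz')); P=wpts(c)
g=cv2.cvtColor(c['image'],cv2.COLOR_RGB2GRAY)
roi=np.zeros(g.shape,bool); roi[125:180,338:388]=1
m=(roi&(abs(P[...,2]-96)<5)); q=P[m]; print('top',m.sum(),q[:,2].mean(),fitc(q),cv2.minEnclosingCircle(q[:,:2].astype(np.float32)))
v,u=np.nonzero(m); Q=onz(c,np.c_[u,v],96); print('ray@96',fitc(Q),cv2.minEnclosingCircle(Q[:,:2].astype(np.float32)))
b=np.zeros(g.shape,bool); b[105:290,325:395]=1; b&=abs(P[...,2]-50)<4
v,u=np.nonzero(b);print('block',cv2.minAreaRect(onz(c,np.c_[u,v],50)[:,:2].astype(np.float32)))
# left and right edges of block
for f in (min,max):
    vs=[k for k in range(125,270,5)]; e=onz(c,[(f(u[v==k]),k) for k in vs],50)[:,:2]; print('edge deg',np.degrees(np.arctan(np.polyfit(e[:,1],e[:,0],1)[0])))
cv2.imwrite('pics/w2c.png',cv2.resize(c['image'][100:200,310:420,::-1],None,fx=4,fy=4))
E
```

```text
top 549 94.98717147625486 (array([ 522.96823959, -134.90324903]), np.float64(18.00206729466262)) ((523.13916015625, -135.033203125), 21.72918701171875)
ray@96 (array([ 522.87196896, -134.86246937]), np.float64(17.965829755186064)) ((522.9497680664062, -135.03924560546875), 21.655757904052734)
block ((537.0602416992188, -206.6400146484375), (75.36981201171875, 245.43402099609375), 11.356478691101074)
edge deg -10.962322764600525
edge deg -11.239965227806291
```

```bash
python3 -m jog '[{"tx":0,"ty":1,"tz":-0.2,"wx":0,"wy":0,"wz":0.005,"jaw":0},{"tx":0,"ty":1,"tz":-0.2,"wx":0,"wy":0,"wz":0.005,"jaw":0},{"tx":0.05,"ty":1,"tz":-0.2,"wx":0,"wy":0,"wz":0.005,"jaw":0},{"tx":0.05,"ty":1,"tz":-0.2,"wx":0,"wy":0,"wz":0.005,"jaw":0},{"tx":0.05,"ty":1,"tz":-0.2,"wx":0,"wy":0,"wz":0.005,"jaw":0},{"tx":0.05,"ty":1,"tz":-0.2,"wx":0,"wy":0,"wz":0.005,"jaw":0},{"tx":0.05,"ty":1,"tz":-0.2,"wx":0,"wy":0,"wz":0.005,"jaw":0},{"tx":0.05,"ty":1,"tz":-0.2,"wx":0,"wy":0,"wz":0.005,"jaw":0},{"tx":0.05,"ty":1,"tz":-0.2,"wx":0,"wy":0,"wz":0.005,"jaw":0},{"tx":0.05,"ty":1,"tz":-0.2,"wx":0,"wy":0,"wz":0.005,"jaw":0},{"tx":0.05,"ty":1,"tz":-0.2,"wx":0,"wy":0,"wz":0.005,"jaw":0},{"tx":0.05,"ty":1,"tz":-0.2,"wx":0,"wy":0,"wz":0.005,"jaw":0},{"tx":0.05,"ty":1,"tz":-0.2,"wx":0,"wy":0,"wz":0.005,"jaw":0},{"tx":0.05,"ty":1,"tz":-0.2,"wx":0,"wy":0,"wz":0.005,"jaw":0},{"tx":0.05,"ty":1,"tz":-0.2,"wx":0,"wy":0,"wz":0.005,"jaw":0},{"tx":0.05,"ty":0.8,"tz":-0.2,"wx":0,"wy":0,"wz":0.005,"jaw":0},{"tx":0,"ty":0,"tz":0,"wx":0,"wy":0,"wz":0,"jaw":0},{"tx":0,"ty":0,"tz":0,"wx":0,"wy":0,"wz":0,"jaw":0}]'
python3 - <<'E'
from h import *
c=cam('wrist'); cv2.imwrite('pics/w3.png',c['image'][...,::-1]); print(c['eye'],c['orientation'])
s=env.read_state();print(s['t'],s['eef_pos'],s['tcp_rot'])
E
```

```text
t: 3.28
eef_pos: [487.1, 136.2, 217.2]
tcp_rot: [0.602, 0.799, -0.001, -0.0]
wrist_force: [0.2, -0.9, 0.9]
width: 1.002
grip_force: 0.0
[468.44320293 200.58065505 396.01216668] [0.98358053 0.13851196 0.01577013 0.11460838]
3.3333 [487.3277711  135.70255794 217.44001774] [ 6.02223044e-01  7.98327715e-01 -5.06843064e-04  8.60049335e-05]
```

View pics/w3.png

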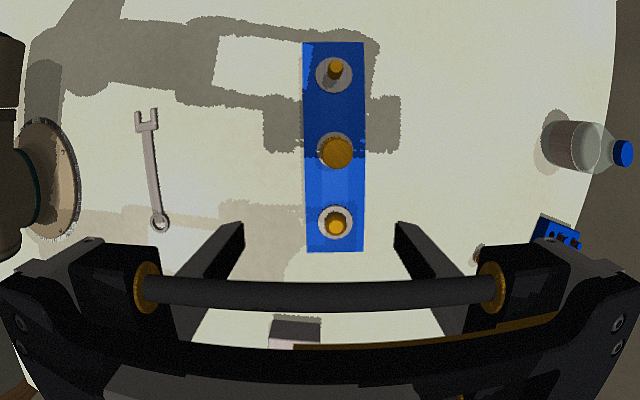

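Silencer (fat head) at (335,152) in the middle hole; tail (335,70), plug (336,224); rack lies along the image vertical.

Run:
```python
from h import *
c=dict(np.load('wrist.npz')); P=wpts(c); hsv=cv2.cvtColor(c['image'],cv2.COLOR_RGB2HSV)
roi=np.zeros(hsv.shape[:2],bool); roi[128:178,308:362]=1
br=roi&(hsv[...,0]>12)&(hsv[...,0]<32)&(hsv[...,1]>120)
for nm,m in(('top',br&(abs(P[...,2]-99)<5)),('flange',roi&(abs(P[...,2]-50)<4)&(hsv[...,1]<110))):
    v,u=np.nonzero(m); z=np.median(P[m][:,2]); Q=onz(c,np.c_[u,v],99 if nm=='top' else 50)[:,:2].astype(np.float32); print(nm,len(u),z,Q.mean(0),cv2.minEnclosingCircle(Q))
b=np.zeros(hsv.shape[:2],bool); b[30:262,290:380]=1; b&=(hsv[...,0]>105)&(hsv[...,0]<125)&(hsv[...,1]>150)&(abs(P[...,2]-45)<4)
v,u=np.nonzero(b);print('rack',cv2.minAreaRect(onz(c,np.c_[u,v],45)[:,:2].astype(np.float32)))
s=env.read_state(); print(np.degrees(R.from_quat(s['tcp_rot']).as_matrix()[:,1][[0,1]]),R.from_quat(s['tcp_rot']).as_matrix()[:,1:])
```

```text
top 720 98.62088005323429 [491.87445 180.06015] ((492.01092529296875, 180.00657653808594), 14.976777076721191)
flange 239 49.71502525594963 [484.5263  186.31525] ((491.7994079589844, 179.67555236816406), 20.836597442626953)
rack ((492.19580078125, 179.72268676757812), (69.27970886230469, 249.0690460205078), 16.99523162841797)
[55.09234315 15.73653205] [[ 9.61542781e-01 -4.73144901e-04]
 [ 2.74654297e-01 -9.12842036e-04]
 [-7.05665424e-04 -9.99999471e-01]]
```

```bash
python3 -m jog '[{"tx":0.1,"ty":1,"tz":0,"wx":0,"wy":0,"wz":0.01,"jaw":0},{"tx":0.1,"ty":1,"tz":-0.2,"wx":0,"wy":0,"wz":0,"jaw":0},{"tx":0.04,"ty":0.2,"tz":-0.6,"wx":0,"wy":0,"wz":0,"jaw":0},{"tx":0,"ty":0,"tz":-0.9,"wx":0,"wy":0,"wz":0,"jaw":0.2},{"tx":0,"ty":0,"tz":-0.9,"wx":0,"wy":0,"wz":0,"jaw":0.2},{"tx":0,"ty":0,"tz":-0.9,"wx":0,"wy":0,"wz":0,"jaw":0.3},{"tx":0,"ty":0,"tz":-0.9,"wx":0,"wy":0,"wz":0,"jaw":0.3},{"tx":0,"ty":0,"tz":-0.9,"wx":0,"wy":0,"wz":0,"jaw":0.4},{"tx":0,"ty":0,"tz":-0.9,"wx":0,"wy":0,"wz":0,"jaw":0.4},{"tx":0,"ty":0,"tz":-0.4,"wx":0,"wy":0,"wz":0,"jaw":0.4},{"tx":0,"ty":0,"tz":0,"wx":0,"wy":0,"wz":0,"jaw":0.4},{"tx":0,"ty":0,"tz":0,"wx":0,"wy":0,"wz":0,"jaw":0.4},{"tx":0,"ty":0,"tz":0,"wx":0,"wy":0,"wz":0,"jaw":0.4}]' 25
```

```text
t: 4.42
eef_pos: [493.4, 180.0, 86.7]
tcp_rot: [0.596, 0.803, 0.001, 0.001]
wrist_force: [0.9, -0.0, -0.0]
width: 0.6
grip_force: 0.0
```

```bash
python3 -m jog '[{"tx":0,"ty":0,"tz":0,"wx":0,"wy":0,"wz":0,"jaw":1},{"tx":0,"ty":0,"tz":0,"wx":0,"wy":0,"wz":0,"jaw":1},{"tx":0,"ty":0,"tz":0,"wx":0,"wy":0,"wz":0,"jaw":1},{"tx":0,"ty":0,"tz":0,"wx":0,"wy":0,"wz":0,"jaw":1},{"tx":0,"ty":0,"tz":0,"wx":0,"wy":0,"wz":0,"jaw":1},{"tx":0,"ty":0,"tz":0,"wx":0,"wy":0,"wz":0,"jaw":1},{"tx":0,"ty":0,"tz":0,"wx":0,"wy":0,"wz":0,"jaw":1},{"tx":0,"ty":0,"tz":0,"wx":0,"wy":0,"wz":0,"jaw":1}]' 40; python3 -c "
from plant import env;s=env.read_state();print(s['eef_pos'])"
```

```text
t: 5.08
eef_pos: [492.5, 180.3, 85.9]
tcp_rot: [0.596, 0.803, 0.0, 0.0]
wrist_force: [-1.5, 0.2, 3.3]
width: 0.307
grip_force: 40.0
[492.47000332 180.29628942  85.92703361]
```

```bash
python3 -m jog '[{"tx":0,"ty":0,"tz":0.4,"wx":0,"wy":0,"wz":0,"jaw":1},{"tx":0,"ty":0,"tz":0.9,"wx":0,"wy":0,"wz":0,"jaw":1},{"tx":0,"ty":0,"tz":1,"wx":0,"wy":0,"wz":0,"jaw":1},{"tx":0,"ty":0,"tz":1,"wx":0,"wy":0,"wz":0,"jaw":1},{"tx":0,"ty":0,"tz":1,"wx":0,"wy":0,"wz":0,"jaw":1},{"tx":0,"ty":0,"tz":1,"wx":0,"wy":0,"wz":0,"jaw":1},{"tx":0,"ty":0,"tz":0.7,"wx":0,"wy":0,"wz":0,"jaw":1}]'
python3 -m jog '[{"tx":0,"ty":-0.4,"tz":0,"wx":0,"wy":0,"wz":-0.003,"jaw":1},{"tx":0.1,"ty":-0.8,"tz":0,"wx":0,"wy":0,"wz":-0.003,"jaw":1},{"tx":0.1,"ty":-1,"tz":0,"wx":0,"wy":0,"wz":-0.004,"jaw":1},{"tx":0.1,"ty":-1,"tz":0,"wx":0,"wy":0,"wz":-0.004,"jaw":1},{"tx":0.1,"ty":-1,"tz":0,"wx":0,"wy":0,"wz":-0.004,"jaw":1},{"tx":0.1,"ty":-1,"tz":0,"wx":0,"wy":0,"wz":-0.004,"jaw":1},{"tx":0.1,"ty":-1,"tz":0,"wx":0,"wy":0,"wz":-0.004,"jaw":1},{"tx":0.1,"ty":-1,"tz":0,"wx":0,"wy":0,"wz":-0.004,"jaw":1},{"tx":0.1,"ty":-1,"tz":0,"wx":0,"wy":0,"wz":-0.004,"jaw":1},{"tx":0.1,"ty":-1,"tz":0,"wx":0,"wy":0,"wz":-0.004,"jaw":1},{"tx":0.1,"ty":-1,"tz":0,"wx":0,"wy":0,"wz":-0.004,"jaw":1},{"tx":0.1,"ty":-1,"tz":0,"wx":0,"wy":0,"wz":-0.004,"jaw":1},{"tx":0.1,"ty":-1,"tz":0,"wx":0,"wy":0,"wz":-0.004,"jaw":1},{"tx":0.1,"ty":-1,"tz":0,"wx":0,"wy":0,"wz":-0.004,"jaw":1},{"tx":0.1,"ty":-1,"tz":0,"wx":0,"wy":0,"wz":-0.004,"jaw":1},{"tx":0.1,"ty":-0.9,"tz":0,"wx":0,"wy":0,"wz":-0.004,"jaw":1},{"tx":0,"ty":-0.5,"tz":0,"wx":0,"wy":0,"wz":-0.004,"jaw":1},{"tx":0,"ty":-0.1,"tz":0,"wx":0,"wy":0,"wz":0,"jaw":1},{"tx":0,"ty":0,"tz":0,"wx":0,"wy":0,"wz":0,"jaw":1},{"tx":0,"ty":0,"tz":0,"wx":0,"wy":0,"wz":0,"jaw":1}]'
python3 - <<'E'
from h import *
c=cam('side'); d=cam('scene')
cv2.imwrite('pics/s4.png',np.hstack([cv2.resize(c['image'][60:210,280:440],(400,375)),cv2.resize(d['image'][150:300,180:340],(400,375))])[...,::-1])
s=env.read_state();print(s['t'],s['eef_pos'],s['tcp_rot'],s['width'])
E
```

```text
t: 5.67
eef_pos: [492.7, 180.3, 207.5]
tcp_rot: [0.596, 0.803, 0.001, 0.001]
wrist_force: [0.4, 0.3, -0.9]
width: 0.305
grip_force: 40.0
t: 7.33
eef_pos: [521.8, -133.0, 205.2]
tcp_rot: [0.637, 0.771, 0.0, -0.001]
wrist_force: [-0.5, 0.3, -1.4]
width: 0.308
grip_force: 40.0
7.4333 [ 522.05883759 -132.76513834  205.49932662] [ 6.36477478e-01  7.71295213e-01  1.77117382e-04 -2.86750688e-04] 0.310494362370571
```

View pics/s4.png

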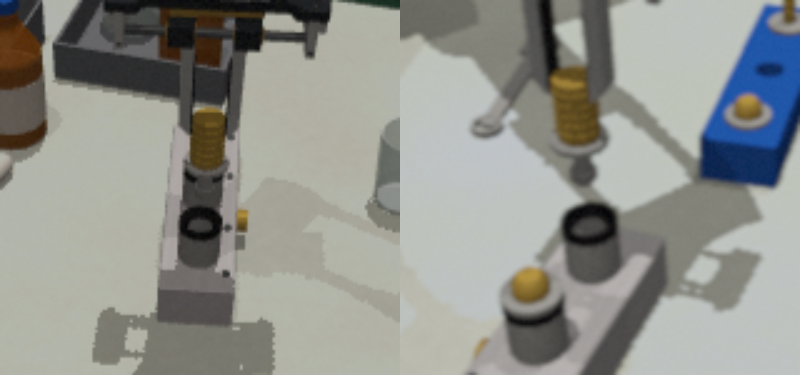

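Both views show the silencer held upright over the free fitting (mouth at (200,222) left crop, (590,220) right crop). I'll measure its offset to the mouth.

Run:
```python
from h import *
from scipy.optimize import least_squares
def fr(q,r): # fixed-radius circle
    f=lambda c:np.hypot(*(q[:,:2]-c).T)-r
    return least_squares(f,q[:,:2].mean(0),loss='soft_l1').x
for n,(x0,y0),(bx,by) in(('side',(280,60),(340,125)),('scene',(180,150),(225,205))):
    c=dict(np.load(n+'.npz')); P=pts(c); hsv=cv2.cvtColor(c['image'],cv2.COLOR_RGB2HSV)
    X,Y=P[...,0],P[...,1]; near=(np.hypot(X-522,Y+134)<26)
    br=(hsv[...,0]>12)&(hsv[...,0]<32)&(hsv[...,1]>110)
    for nm,lo,hi,r,mk in(('head hi',192,210,15.5,br),('head lo',172,190,15.5,br),('bead',132,142,10,~br),('neck',144,160,7,~br)):
        q=P[near&(P[...,2]>lo)&(P[...,2]<hi)&mk]
        if len(q)>5: print(n,nm,len(q),fr(q,r).round(1),q[:,2].mean().round(1))
    q=P[near&~br&(P[...,2]>160)&(P[...,2]<172)]; 
    if len(q)>5: print(n,'flange',len(q),fr(q,21).round(1),cv2.minEnclosingCircle(q[:,:2].astype(np.float32)),q[:,2].min(),q[:,2].max())
    q=P[near&(P[...,2]>60)&(P[...,2]<93)&~br]; 
    if len(q): print(n,'fitbody',len(q),fr(q[np.hypot(q[:,0]-523,q[:,1]+135)>14],21).round(1))
```

```text
side head hi 88 [ 522.2 -134.5] 201.2
side head lo 81 [ 521.9 -134.8] 181.5
side bead 31 [ 522.1 -135.3] 138.3
side neck 21 [ 521.7 -133.6] 148.5
side flange 88 [ 522.4 -136.5] ((521.0384521484375, -132.55662536621094), 21.294771194458008) 163.77012906043046 171.93223194381483
side fitbody 241 [ 523.5 -136. ]
scene head hi 129 [ 521.9 -133.5] 200.2
scene head lo 129 [ 521.7 -133.4] 181.8
scene bead 63 [ 521.3 -133.3] 138.6
scene neck 39 [ 521.3 -134.2] 149.4
scene flange 153 [ 520.1 -132.3] ((522.927734375, -135.2093048095703), 20.951459884643555) 164.16706436690583 171.8743057233022
scene fitbody 432 [ 523.2 -135.5]
```

```bash
python3 -m jog '[{"tx":0.06,"ty":-0.08,"tz":0,"wx":0,"wy":0,"wz":0,"jaw":1},{"tx":0,"ty":0,"tz":-0.5,"wx":0,"wy":0,"wz":0,"jaw":1},{"tx":0,"ty":0,"tz":-0.5,"wx":0,"wy":0,"wz":0,"jaw":1},{"tx":0,"ty":0,"tz":-0.5,"wx":0,"wy":0,"wz":0,"jaw":1},{"tx":0,"ty":0,"tz":-0.4,"wx":0,"wy":0,"wz":0,"jaw":1},{"tx":0,"ty":0,"tz":-0.3,"wx":0,"wy":0,"wz":0,"jaw":1},{"tx":0,"ty":0,"tz":-0.2,"wx":0,"wy":0,"wz":0,"jaw":1},{"tx":0,"ty":0,"tz":-0.1,"wx":0,"wy":0,"wz":0,"jaw":1},{"tx":0,"ty":0,"tz":0,"wx":0,"wy":0,"wz":0,"jaw":1},{"tx":0,"ty":0,"tz":0,"wx":0,"wy":0,"wz":0,"jaw":1}]'
```

```text
t: 8.27
eef_pos: [523.8, -135.5, 155.8]
tcp_rot: [0.637, 0.771, 0.0, 0.0]
wrist_force: [-0.8, -0.2, -0.7]
width: 0.306
grip_force: 40.0
```

```bash
python3 -m jog '[{"tx":0,"ty":0,"tz":-0.2,"wx":0,"wy":0,"wz":0,"jaw":1},{"tx":0,"ty":0,"tz":-0.2,"wx":0,"wy":0,"wz":0,"jaw":1},{"tx":0,"ty":0,"tz":-0.1,"wx":0,"wy":0,"wz":0,"jaw":1},{"tx":0,"ty":0,"tz":0,"wx":0,"wy":0,"wz":0,"jaw":1},{"tx":0,"ty":0,"tz":0,"wx":0,"wy":0,"wz":0,"jaw":1}]'
python3 -m jog '[{"tx":0,"ty":0,"tz":-0.1,"wx":0,"wy":0,"wz":0,"jaw":1},{"tx":0,"ty":0,"tz":-0.1,"wx":0,"wy":0,"wz":0,"jaw":1},{"tx":0,"ty":0,"tz":0,"wx":0,"wy":0,"wz":0,"jaw":1}]'
```

```text
t: 8.68
eef_pos: [524.4, -136.1, 147.8]
tcp_rot: [0.637, 0.771, 0.0, 0.002]
wrist_force: [-2.1, -0.6, 9.1]
width: 0.308
grip_force: 40.0
t: 8.93
eef_pos: [524.3, -136.0, 143.7]
tcp_rot: [0.637, 0.771, 0.0, 0.002]
wrist_force: [-0.9, 1.0, 6.6]
width: 0.31
grip_force: 40.0
```

```bash
python3 -m jog '[{"tx":0,"ty":0,"tz":-0.1,"wx":0,"wy":0,"wz":0,"jaw":1},{"tx":0,"ty":0,"tz":-0.1,"wx":0,"wy":0,"wz":0,"jaw":1},{"tx":0,"ty":0,"tz":0,"wx":0,"wy":0,"wz":0,"jaw":1}]'
python3 -m jog '[{"tx":0,"ty":0,"tz":-0.1,"wx":0,"wy":0,"wz":0,"jaw":1},{"tx":0,"ty":0,"tz":-0.05,"wx":0,"wy":0,"wz":0,"jaw":1},{"tx":0,"ty":0,"tz":0,"wx":0,"wy":0,"wz":0,"jaw":1},{"tx":0,"ty":0,"tz":0,"wx":0,"wy":0,"wz":0,"jaw":1}]'
```

```text
t: 9.18
eef_pos: [523.8, -135.7, 138.4]
tcp_rot: [0.637, 0.771, 0.0, 0.001]
wrist_force: [0.4, 0.5, -0.4]
width: 0.307
grip_force: 40.0
t: 9.52
eef_pos: [524.1, -135.8, 137.7]
tcp_rot: [0.637, 0.771, 0.0, 0.002]
wrist_force: [-3.1, 1.3, 16.1]
width: 0.311
grip_force: 40.0
```

```bash
python3 -m jog '[{"tx":0,"ty":0,"tz":-0.04,"wx":0,"wy":0,"wz":0,"jaw":1},{"tx":0,"ty":0,"tz":0,"wx":0,"wy":0,"wz":0,"jaw":1},{"tx":0,"ty":0,"tz":0.09,"wx":0,"wy":0,"wz":0,"jaw":1},{"tx":0,"ty":0,"tz":0,"wx":0,"wy":0,"wz":0,"jaw":1},{"tx":0,"ty":0,"tz":0,"wx":0,"wy":0,"wz":0,"jaw":0.3},{"tx":0,"ty":0,"tz":0,"wx":0,"wy":0,"wz":0,"jaw":0.3},{"tx":0,"ty":0,"tz":0,"wx":0,"wy":0,"wz":0,"jaw":0.3},{"tx":0,"ty":0,"tz":0,"wx":0,"wy":0,"wz":0,"jaw":0.3},{"tx":0,"ty":0,"tz":0,"wx":0,"wy":0,"wz":0,"jaw":0.3},{"tx":0,"ty":0,"tz":0.5,"wx":0,"wy":0,"wz":0,"jaw":0.3},{"tx":0,"ty":0,"tz":1,"wx":0,"wy":0,"wz":0,"jaw":0.3},{"tx":0,"ty":0,"tz":1,"wx":0,"wy":0,"wz":0,"jaw":0.3},{"tx":0,"ty":0,"tz":1,"wx":0,"wy":0,"wz":0,"jaw":0.3},{"tx":0,"ty":0,"tz":1,"wx":0,"wy":0,"wz":0,"jaw":0.3},{"tx":0,"ty":0,"tz":1,"wx":0,"wy":0,"wz":0,"jaw":0.3},{"tx":0,"ty":0,"tz":0,"wx":0,"wy":0,"wz":0,"jaw":0.3},{"tx":0,"ty":0,"tz":0,"wx":0,"wy":0,"wz":0,"jaw":0.3}]'
python3 - <<'E'
from h import *
c=cam('side'); d=cam('scene')
for n,k in(('side',c),('scene',d)):
    P=pts(k); q=P[np.hypot(P[...,0]-523,P[...,1]+135)<10]; q=q[q[:,2]<170]; print(n,'top z',np.percentile(q[:,2],[50,90,98]))
cv2.imwrite('pics/s5.png',np.hstack([cv2.resize(c['image'][60:360,260:420],(320,600)),cv2.resize(d['image'][130:330,180:370],(475,500)) if 0 else cv2.resize(d['image'][130:360,180:360],(470,600))])[...,::-1])
E
```

```text
t: 10.93
eef_pos: [524.1, -135.6, 246.8]
tcp_rot: [0.637, 0.771, 0.0, 0.001]
wrist_force: [-0.1, -0.5, -0.2]
width: 0.699
grip_force: 0.0
side top z [151.52866062 152.98046285 153.42461404]
scene top z [151.60231415 152.49889203 152.81918981]
```

View pics/s5.png

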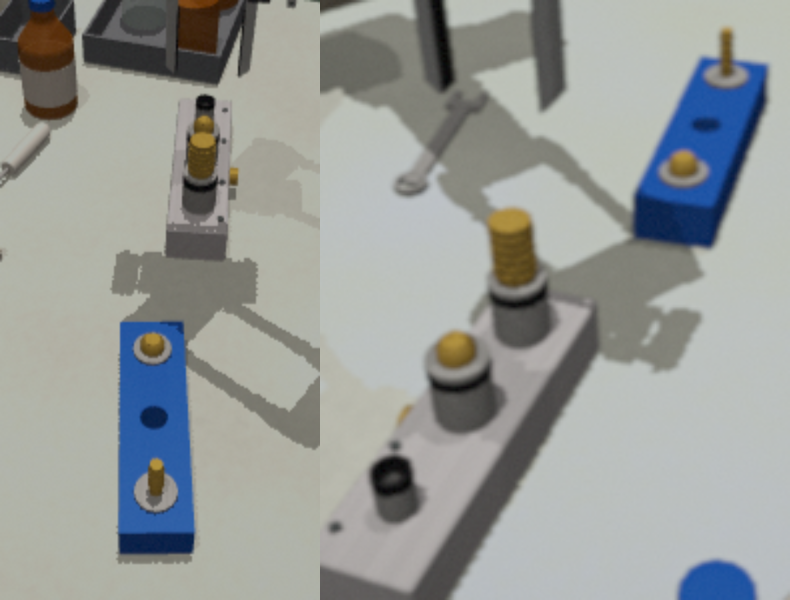

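The silencer stands in the free fitting at (512,270), its flange at the black collar; plug and tail are still in the rack. The top reads 151.5 against 150 expected, so I'll check whether that is bias.

Run:
```python
from h import *
w=cam('wrist')
for n in('side','scene','wrist'):
    k=w if n=='wrist' else dict(np.load(n+'.npz')); P=wpts(k) if n=='wrist' else pts(k)
    hsv=cv2.cvtColor(k['image'],cv2.COLOR_RGB2HSV); br=(hsv[...,0]>12)&(hsv[...,0]<32)&(hsv[...,1]>110)
    r=np.hypot(P[...,0]-523,P[...,1]+135); Z=P[...,2]
    t=P[(r<13)&br&(Z>146)&(Z<158)]; A=np.linalg.lstsq(np.c_[t[:,:2]-[523,-135],np.ones(len(t))],t[:,2],rcond=None)[0]
    f=P[(r<21)&(r>17)&~br&(Z>94)&(Z<108)]
    x=P[(hsv[...,0]>105)&(hsv[...,0]<125)&(hsv[...,1]>150)&(np.hypot(P[...,0]-492,P[...,1]-180)<120)&(Z>41)&(Z<49)]
    b=P[(abs(Z-50)<5)&(hsv[...,1]<60)&(r<60)&(r>25)]
    print(n,'top',len(t),A.round(3),'flange',len(f),np.percentile(f[:,2],[25,50,75,90]).round(1) if len(f) else '','rack45',np.median(x[:,2]) if len(x) else '','block50',np.median(b[:,2]) if len(b) else '')
```

```text
side top 68 [ 3.80000e-02 -3.40000e-02  1.51355e+02] flange 72 [ 96.4 100.4 102.3 103.5] rack45 45.69404618957117 block50 50.57920948858106
scene top 85 [2.30000e-02 1.60000e-02 1.51479e+02] flange 71 [101.1 102.1 103.2 104.1] rack45 45.5378452994139 block50 50.2694863364394
wrist top 629 [ 4.0000e-03 -8.0000e-03  1.5075e+02] flange 266 [ 98.9 101.5 102.1 102.5] rack45 44.91946398398471 block50 49.61960243197592
```

All three views put it upright but about 1 mm high (likely lifted with the unloading), so I'll press it down with closed fingertips.

```bash
python3 -m jog '[{"tx":0,"ty":0,"tz":0,"wx":0,"wy":0,"wz":0,"jaw":1},{"tx":0,"ty":0,"tz":0,"wx":0,"wy":0,"wz":0,"jaw":1},{"tx":0,"ty":0,"tz":0,"wx":0,"wy":0,"wz":0,"jaw":1},{"tx":0,"ty":0,"tz":0,"wx":0,"wy":0,"wz":0,"jaw":1},{"tx":0,"ty":0,"tz":0,"wx":0,"wy":0,"wz":0,"jaw":1},{"tx":0,"ty":0,"tz":0,"wx":0,"wy":0,"wz":0,"jaw":1},{"tx":0,"ty":0,"tz":-1,"wx":0,"wy":0,"wz":0,"jaw":1},{"tx":0,"ty":0,"tz":-1,"wx":0,"wy":0,"wz":0,"jaw":1},{"tx":0,"ty":0,"tz":-0.8,"wx":0,"wy":0,"wz":0,"jaw":1},{"tx":0,"ty":0,"tz":-0.5,"wx":0,"wy":0,"wz":0,"jaw":1},{"tx":0,"ty":0,"tz":-0.1,"wx":0,"wy":0,"wz":0,"jaw":1},{"tx":0,"ty":0,"tz":0,"wx":0,"wy":0,"wz":0,"jaw":1},{"tx":0,"ty":0,"tz":0,"wx":0,"wy":0,"wz":0,"jaw":1}]' 10
python3 -m jog '[{"tx":0,"ty":0,"tz":-0.1,"wx":0,"wy":0,"wz":0,"jaw":1},{"tx":0,"ty":0,"tz":-0.05,"wx":0,"wy":0,"wz":0,"jaw":1},{"tx":0,"ty":0,"tz":0,"wx":0,"wy":0,"wz":0,"jaw":1}]'
```

```text
t: 12.17
eef_pos: [524.2, -135.6, 178.4]
tcp_rot: [0.637, 0.771, 0.0, 0.001]
wrist_force: [1.1, 0.2, 0.2]
width: 0.0
grip_force: 0.0
t: 12.42
eef_pos: [523.7, -135.5, 175.0]
tcp_rot: [0.637, 0.771, 0.0, 0.0]
wrist_force: [-0.9, -0.1, -0.2]
width: 0.004
grip_force: 0.0
```

```bash
python3 -m jog '[{"tx":0,"ty":0,"tz":-0.05,"wx":0,"wy":0,"wz":0,"jaw":1},{"tx":0,"ty":0,"tz":-0.05,"wx":0,"wy":0,"wz":0,"jaw":1},{"tx":0,"ty":0,"tz":0,"wx":0,"wy":0,"wz":0,"jaw":1}]'
```

```text
t: 12.67
eef_pos: [523.4, -135.3, 172.5]
tcp_rot: [0.637, 0.771, 0.0, -0.0]
wrist_force: [-0.9, -0.2, 0.6]
width: 0.003
grip_force: 0.0
```

```bash
python3 -m jog '[{"tx":0,"ty":0,"tz":-0.05,"wx":0,"wy":0,"wz":0,"jaw":1},{"tx":0,"ty":0,"tz":-0.05,"wx":0,"wy":0,"wz":0,"jaw":1},{"tx":0,"ty":0,"tz":0,"wx":0,"wy":0,"wz":0,"jaw":1}]'; python3 -c "
from h import *
c=cam('side'); d=cam('scene')
cv2.imwrite('pics/s6.png',np.hstack([cv2.resize(c['image'][90:180,310:410],(400,360)),cv2.resize(d['image'][190:290,205:305],(360,360))])[...,::-1])"
```

```text
t: 12.92
eef_pos: [523.4, -135.4, 170.4]
tcp_rot: [0.637, 0.771, -0.0, -0.0]
wrist_force: [0.1, 0.3, 0.3]
width: 0.003
grip_force: 0.0
```

View pics/s6.png

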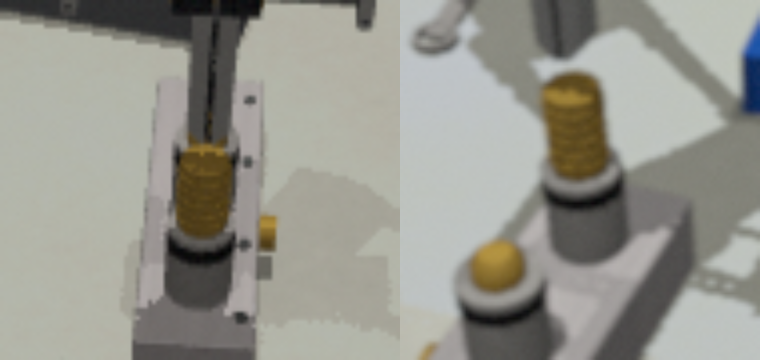

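The view shows the closed fingertips (205,140 left; 565,58 right) still a few mm above the head, so I'll keep descending gently.

```bash
R='no'; python3 -m jog '[{"tx":0,"ty":0,"tz":-0.06,"wx":0,"wy":0,"wz":0,"jaw":1},{"tx":0,"ty":0,"tz":-0.06,"wx":0,"wy":0,"wz":0,"jaw":1},{"tx":0,"ty":0,"tz":0,"wx":0,"wy":0,"wz":0,"jaw":1}]' | egrep 'eef|force'
```

```text
eef_pos: [523.4, -135.3, 167.9]
wrist_force: [-0.4, -0.0, 0.4]
grip_force: 0.0
```

```bash
python3 -m jog '[{"tx":0,"ty":0,"tz":-0.06,"wx":0,"wy":0,"wz":0,"jaw":1},{"tx":0,"ty":0,"tz":-0.04,"wx":0,"wy":0,"wz":0,"jaw":1},{"tx":0,"ty":0,"tz":0,"wx":0,"wy":0,"wz":0,"jaw":1}]' | egrep 'eef|force'
```

```text
eef_pos: [523.4, -135.3, 166.0]
wrist_force: [-0.7, -0.1, -0.4]
grip_force: 0.0
```

```bash
python3 -c "
from h import *
for n in('scene','side'):
    d=cam(n); P=pts(d); hsv=cv2.cvtColor(d['image'],cv2.COLOR_RGB2HSV); br=(hsv[...,0]>12)&(hsv[...,0]<32)&(hsv[...,1]>110)
    r=np.hypot(P[...,0]-523,P[...,1]+135); Z=P[...,2]
    print(n,'tip',np.sort(Z[(r<32)&~br&(Z>140)])[:8].round(1),'brass',np.sort(Z[(r<20)&br])[-8:].round(1))"
```

```text
scene tip [143.1 144.3 144.3 144.5 144.8 145.8 147.7 148.2] brass [291.7 292.  292.2 292.5 292.6 293.1 293.4 293.5]
side tip [166.9 167.6 168.3 170.1 170.2 171.3 171.7 172.2] brass [291.6 291.9 292.9 293.1 293.2 293.6 294.  294.3]
```

```bash
python3 -m jog '[{"tx":0,"ty":0,"tz":-0.06,"wx":0,"wy":0,"wz":0,"jaw":1},{"tx":0,"ty":0,"tz":-0.04,"wx":0,"wy":0,"wz":0,"jaw":1},{"tx":0,"ty":0,"tz":0,"wx":0,"wy":0,"wz":0,"jaw":1}]' | egrep 'eef|force'
```

```text
eef_pos: [523.4, -135.4, 164.0]
wrist_force: [-0.4, 0.3, -0.2]
grip_force: 0.0
```

```bash
python3 -m jog '[{"tx":0,"ty":0,"tz":-0.06,"wx":0,"wy":0,"wz":0,"jaw":1},{"tx":0,"ty":0,"tz":-0.04,"wx":0,"wy":0,"wz":0,"jaw":1},{"tx":0,"ty":0,"tz":0,"wx":0,"wy":0,"wz":0,"jaw":1}]' | egrep 'eef|force'
```

```text
eef_pos: [523.4, -135.3, 162.0]
wrist_force: [-0.4, 0.6, 0.0]
grip_force: 0.0
```

```bash
python3 -c "
from h import *
c=cam('side'); d=cam('scene')
cv2.imwrite('pics/s7.png',np.hstack([cv2.resize(c['image'][90:180,310:410],(400,360)),cv2.resize(d['image'][190:290,205:305],(360,360))])[...,::-1])"
```

```text
(no output)
```

View pics/s7.png

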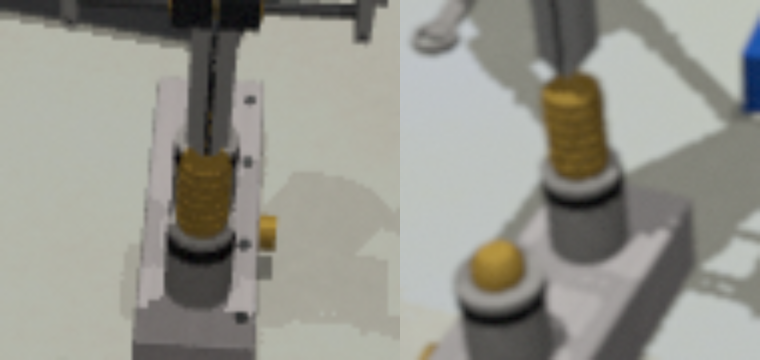

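The fingertips (205,150 left; 570,72 right) are now just at the head's top; continuing in 1 mm steps.

```bash
python3 -m jog '[{"tx":0,"ty":0,"tz":-0.05,"wx":0,"wy":0,"wz":0,"jaw":1},{"tx":0,"ty":0,"tz":-0.05,"wx":0,"wy":0,"wz":0,"jaw":1},{"tx":0,"ty":0,"tz":0,"wx":0,"wy":0,"wz":0,"jaw":1}]' | egrep 'eef|force'
```

```text
eef_pos: [523.4, -135.4, 160.0]
wrist_force: [0.2, -0.1, -0.9]
grip_force: 0.0
```

```bash
python3 -m jog '[{"tx":0,"ty":0,"tz":-0.05,"wx":0,"wy":0,"wz":0,"jaw":1},{"tx":0,"ty":0,"tz":-0.05,"wx":0,"wy":0,"wz":0,"jaw":1},{"tx":0,"ty":0,"tz":0,"wx":0,"wy":0,"wz":0,"jaw":1}]' | egrep 'eef|force'
```

```text
eef_pos: [523.4, -135.4, 158.0]
wrist_force: [-0.1, 0.1, 0.0]
grip_force: 0.0
```

```bash
python3 -c "
from h import *
s=env.read_state(); print(s['t'],s['width'],s['wrist_force'])
for n in('scene','side'):
    d=cam(n); P=pts(d); hsv=cv2.cvtColor(d['image'],cv2.COLOR_RGB2HSV); br=(hsv[...,0]>12)&(hsv[...,0]<32)&(hsv[...,1]>110)
    r=np.hypot(P[...,0]-523,P[...,1]+135); Z=P[...,2]
    b=P[(r<20)&br&(Z<165)&(Z>95)]; print(n,'brass max',np.sort(b[:,2])[-6:].round(1),b[:,:2].mean(0).round(1),'flange',np.median(Z[(r<21)&(r>17)&~br&(Z>94)&(Z<108)]))
    g=P[(r<35)&~br&(Z>120)&(Z<240)]; h=np.histogram(g[:,2],np.arange(120,241,5)); print(h[0])
cv2.imwrite('pics/s8.png',np.hstack([cv2.resize(d['image'][90:180,310:410],(400,360)),cv2.resize(dict(np.load('scene.npz'))['image'][190:270,215:295],(360,360),interpolation=cv2.INTER_CUBIC)])[...,::-1])"
```

```text
14.7167 0.001976510488247386 [-0.13044901  0.05641409  0.04870074]
scene brass max [152.8 152.8 152.8 152.8 153.5 153.7] [ 531.6 -145. ] flange 102.33326261560717
[ 5 11  3  9  6  3 26  2 19 34 37 41 49 44 40 49 43 48 50 43 50 51 50 49]
side brass max [153.6 153.9 154.  154.3 154.8 162.2] [ 522.3 -126.5] flange 101.20290955193491
[ 0  2  0  1  0  0  2  1 11 17 18 18 20 17 18 20 18 19 26 22 19 28 19 20]
```

View pics/s8.png

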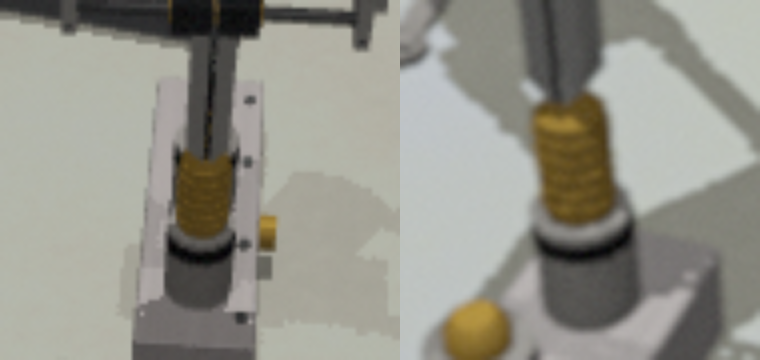

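View: fingertips (205,152 left; 562,100 right) are above the head by several mm (depth puts them near z 160). I'll go the rest of the way.

```bash
python3 -m jog '[{"tx":0,"ty":0,"tz":-0.1,"wx":0,"wy":0,"wz":0,"jaw":1},{"tx":0,"ty":0,"tz":-0.1,"wx":0,"wy":0,"wz":0,"jaw":1},{"tx":0,"ty":0,"tz":0,"wx":0,"wy":0,"wz":0,"jaw":1}]' | egrep 'eef|force'
```

```text
eef_pos: [523.2, -135.3, 153.7]
wrist_force: [0.1, 0.5, -0.2]
grip_force: 0.0
```

```bash
python3 -m jog '[{"tx":0,"ty":0,"tz":-0.05,"wx":0,"wy":0,"wz":0,"jaw":1},{"tx":0,"ty":0,"tz":-0.05,"wx":0,"wy":0,"wz":0,"jaw":1},{"tx":0,"ty":0,"tz":0,"wx":0,"wy":0,"wz":0,"jaw":1}]' | egrep 'eef|force'
```

```text
eef_pos: [523.4, -135.4, 152.0]
wrist_force: [0.1, 0.6, 0.4]
grip_force: 0.0
```

```bash
python3 -m jog '[{"tx":0,"ty":0,"tz":-0.05,"wx":0,"wy":0,"wz":0,"jaw":1},{"tx":0,"ty":0,"tz":-0.05,"wx":0,"wy":0,"wz":0,"jaw":1},{"tx":0,"ty":0,"tz":0,"wx":0,"wy":0,"wz":0,"jaw":1}]' | egrep 'eef|force'
```

```text
eef_pos: [523.9, -135.5, 151.3]
wrist_force: [-0.5, 0.4, 5.4]
grip_force: 2.8
```

Contact at TCP ≈ 151.5. Press to about 15 N.

```bash
python3 -m jog '[{"tx":0,"ty":0,"tz":-0.05,"wx":0,"wy":0,"wz":0,"jaw":1},{"tx":0,"ty":0,"tz":0,"wx":0,"wy":0,"wz":0,"jaw":1}]' | egrep 'eef|force'
```

```text
eef_pos: [524.1, -135.5, 151.3]
wrist_force: [-2.3, 0.1, 10.3]
grip_force: 5.1
```

```bash
python3 -m jog '[{"tx":0,"ty":0,"tz":-0.04,"wx":0,"wy":0,"wz":0,"jaw":1},{"tx":0,"ty":0,"tz":0,"wx":0,"wy":0,"wz":0,"jaw":1}]' | egrep 'eef|force'
```

```text
eef_pos: [524.2, -135.6, 151.2]
wrist_force: [-3.0, 0.4, 14.0]
grip_force: 6.9
```

It doesn't move between 5 and 14 N, so the flange is on the collar. Back off and hand in.

```bash
python3 -m jog '[{"tx":0,"ty":0,"tz":0.3,"wx":0,"wy":0,"wz":0,"jaw":1},{"tx":0,"ty":0,"tz":1,"wx":0,"wy":0,"wz":0,"jaw":1},{"tx":0,"ty":0,"tz":1,"wx":0,"wy":0,"wz":0,"jaw":1},{"tx":0,"ty":0,"tz":1,"wx":0,"wy":0,"wz":0,"jaw":1},{"tx":0,"ty":0,"tz":1,"wx":0,"wy":0,"wz":0,"jaw":1},{"tx":0,"ty":0,"tz":0,"wx":0,"wy":0,"wz":0,"jaw":1},{"tx":0,"ty":0,"tz":0,"wx":0,"wy":0,"wz":0,"jaw":1}]'
python3 -c "
from h import *
w=cam('scene'); P=pts(w); r=np.hypot(P[...,0]-523,P[...,1]+135); q=P[(r<10)&(P[...,2]<165)&(P[...,2]>100)]; print(np.percentile(q[:,2],[50,95]))
print(env.finish_job())"
```

```text
t: 16.48
eef_pos: [524.0, -135.6, 235.0]
tcp_rot: [0.637, 0.771, 0.0, 0.001]
wrist_force: [-0.4, 0.5, -0.4]
width: 0.004
grip_force: 0.0
[151.46706219 152.31725716]
the job is handed in; nothing more can be done
None
```

The silencer is pushed past the teeth into the free wide fitting and let go, and the job is handed in at about 16.5 s; it did not give under 14 N, though the cameras still read its top about 1 mm high, and the plug and hose tail were left in the rack.

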